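# Reverse the row of stamps

## Robot

A 7-joint arm with a two-finger parallel gripper is mounted at the origin on the work surface; the furniture and walls round the work are solid. World frame = base frame: x ahead of the robot, y to its left, z up, the work surface at z = 0. Lengths are in m, angles in degrees, forces in N, time in s.
With the tool pointing down it reaches from about 0.425 to 0.875 m from the base axis. Payload 4.7 kg.
Tool frame: the origin (TCP) lies between the finger pads; the fingertips stand 19 mm ahead of it and the grasp point (between the pads) is the TCP; z points along the fingers, y is the line along which they close (so a half turn about z gives the same grasp; the last joint's range is limited). The gripper opens to 85 mm and grips with 20 to 120 N. Pads are 22 mm wide; open, the fingers measure 114 mm over their backs; the gripper's body (76 mm by 85 mm) begins 54 mm behind the grasp point. The pads swing forward as they close: fully open they stand 13 mm farther back than shut.
Start: joints at [71.511, 18.392, -4.016, 83.108, 1.295, 78.541, -3.26], TCP at [0.215, -0.614, 0.25] pointing down, gripper open.
Joint ranges: [-163.93, 163.93], [-17.29, 119.83], [-79.2, 71.16], [3.27, 140.29], [-89.18, 269.18], [5.43, 117.66], [-154.24, 154.24]. Speed limits (degrees/s): [147.25, 147.25, 180, 180, 180, 180, 180].

## Interface

Orientations are given as [roll, pitch, yaw] about the fixed x, y, z axes, in that order (R = Rz(yaw) Ry(pitch) Rx(roll)).
In Python, from rig import manip gives the robot as it stands. Calls block until the motion is done:
- manip.reach(position, orientation): joint-space move of the TCP to a pose.
- manip.move_l(position, feed=0.15, rotation=None): straight line of the TCP; rotation=None keeps the orientation; feed is the mean speed in m/s.
- manip.goto_joints(angles): joint-space move.
- manip.set_gripper(opening, effort=None): finger opening in m; effort is the grip in N (None keeps the last); returns when the fingers have stopped.
- manip.dwell(seconds).
- manip.ik(position, orientation): joint angles nearest the present ones, or None.
- manip.observe(): the state.
- manip.camera(name): name is "scene" or "top" or "wrist"; returns a dict with "pixels" (420x560x3 uint8, red, green, blue), "range_z" (420x560 float32, m along the optical axis (not along the pixel's ray), 0 where there is no reading), "fx", "fy", "cx", "cy" (pixels), "k1" (the pictures are not rectified: a ray, as slopes to the right and down, at radius r is drawn at 1 + k1 r^2 times it, then the intrinsics apply), "R" (3x3) and "t" (3): a world point X has camera coordinates R X + t. Camera axes: x right, y down, z forward; pixel columns grow to the right and rows downward; lengths in m; the calibration is good to about 2 mm. A picture is of the moment at which its call begins.
A pose or a line that the arm cannot do raises manip.IKError and nothing moves.
- manip.job_done(): hands the job in; it is judged then, once.
The state is a dict: "t": time; "joints": joint angles; "joint_velocities": joint speeds; "joint_torque": joint torques, N m; "tool_pos": TCP position; "tcp_rot": TCP orientation; "wrist_force": force on the tool from outside, world axes, zero at the start; "moment": the same for the moment, N m; "gripper_width": finger opening in m; "grasp_force": force on a finger pad.
Only numpy, scipy, OpenCV 4.12 (cv2) and the standard library are available. Lean on these libraries where they do the work, as an engineer would, in place of code of your own. Each camera call takes 0.05 s, during which the arm holds its last target. There are 200 camera calls.

## Task

The four washed wooden stamps standing in the plaster saucers of the dark drying rack are dry, and the next border is to be printed mirror-wise. Move them into the four wells of the pale stamp block in the reverse order, as the robot sees them: the stamp furthest left in the drying rack goes into the well furthest right in the block, the second from the left into the second from the right, and so on. Stand each one upright on its foot, down in its own well, and let go of it.

Things in the scene. Friction and masses are not known exactly. Their poses are not given: they have to be found in the camera images.
- plain_stamp: Small wooden stamp, 50 mm tall: a round body 26 mm across and 30 mm high with a round grip 18 mm across on top of it (30 to 50 mm above the foot). About 30 g. Origin at the centre of its underside, z up along its axis.
- ball_stamp: Small wooden stamp, 66 mm tall, with a ball-shaped grip: round foot 28 mm across and 14 mm high, stem 12 mm across, ball 28 mm across whose centre is 52 mm above the foot. About 40 g. Origin at the centre of its underside, z up along its axis.
- square_stamp: Small wooden stamp, 60 mm tall, with a square foot (22 x 22 mm, 18 mm high) and a slim round grip 17 to 19 mm across from 28 mm up to the top; may be turned any way about its axis. About 40 g. Origin at the centre of its underside, z up along its axis.
- flat_stamp: Small wooden stamp, 50 mm tall, like a bobbin: round foot 28 mm across and 12 mm high, waist 16 mm across, flat round top plate 34 mm across and 10 mm thick (40 to 50 mm above the foot). About 40 g. Origin at the centre of its underside, z up along its axis.
- drying_rack: Drying rack, fixed: low dark wooden board 66 x 244 mm, top face 20 mm above the table, carrying a row of four white plaster saucers 56 mm apart (at y = +84, +28, -28 and -84 mm on it). It and the stamp block stand one behind the other on the right half of the table; either may be the nearer. Origin at the centre of its underside; its length runs along its own y axis; seen by the robot +y is the left end (it is turned at most 0.15 rad).
- stamp_block: Stamp block, fixed: pale wooden block 66 x 244 mm, 20 mm thick, with a row of four open round wells 45 mm across and 8 mm deep, 56 mm apart (centres at x = 0, y = +84, +28, -28 and -84 mm; floor of the wells 12 mm above the table). Origin at the centre of its underside; its length runs along its own y axis; seen by the robot +y is the left end (it is turned at most 0.15 rad).
- plain_saucer: The white plaster saucer in which the plain stamp stands at the start, fixed to the drying rack and all four alike: 52 mm across and 12 mm high, inner floor 5 mm above its underside (25 mm above the table), about 40 mm across inside. It stays where it is, so it marks the place the plain stamp had in the row. Origin at the centre of its underside.
- ball_saucer: The white plaster saucer in which the ball stamp stands at the start, fixed to the drying rack and all four alike: 52 mm across and 12 mm high, inner floor 5 mm above its underside (25 mm above the table), about 40 mm across inside. It stays where it is, so it marks the place the ball stamp had in the row. Origin at the centre of its underside.
- square_saucer: The white plaster saucer in which the square stamp stands at the start, fixed to the drying rack and all four alike: 52 mm across and 12 mm high, inner floor 5 mm above its underside (25 mm above the table), about 40 mm across inside. It stays where it is, so it marks the place the square stamp had in the row. Origin at the centre of its underside.
- flat_saucer: The white plaster saucer in which the flat stamp stands at the start, fixed to the drying rack and all four alike: 52 mm across and 12 mm high, inner floor 5 mm above its underside (25 mm above the table), about 40 mm across inside. It stays where it is, so it marks the place the flat stamp had in the row. Origin at the centre of its underside.
There are look-alikes about, which are no part of the job. What is shaped like the plain_stamp but pink is not meant.

How it is judged (in metres and radians):
At the end, for the whole second after the job is handed in: Each stamp stands upright (0.15 rad), at rest and released, its foot on the well floor (4 mm in height) and within 12 mm of the well centre along and across the block, in the well that mirrors its saucer: its y in the block's frame is minus its saucer's y in the rack's (((y of plain_saucer in the frame of drying_rack between 0.074 and 0.094 m and y of plain_stamp in the frame of stamp_block between -0.096 and -0.072 m) or (y of plain_saucer in the frame of drying_rack between 0.018 and 0.038 m and y of plain_stamp in the frame of stamp_block between -0.04 and -0.016 m) or (y of plain_saucer in the frame of drying_rack between -0.038 and -0.018 m and y of plain_stamp in the frame of stamp_block between 0.016 and 0.04 m) or (y of plain_saucer in the frame of drying_rack between -0.094 and -0.074 m and y of plain_stamp in the frame of stamp_block between 0.072 and 0.096 m)) and x of plain_stamp in the frame of stamp_block between -0.012 and 0.012 m and z of plain_stamp in the frame of stamp_block between 0.008 and 0.016 m and angle between each of plain_stamp, ball_stamp, square_stamp, flat_stamp's own z axis and vertical below 0.15 rad and linear speed of each of plain_stamp, ball_stamp, square_stamp, flat_stamp below 0.02 m/s and ((y of ball_saucer in the frame of drying_rack between 0.074 and 0.094 m and y of ball_stamp in the frame of stamp_block between -0.096 and -0.072 m) or (y of ball_saucer in the frame of drying_rack between 0.018 and 0.038 m and y of ball_stamp in the frame of stamp_block between -0.04 and -0.016 m) or (y of ball_saucer in the frame of drying_rack between -0.038 and -0.018 m and y of ball_stamp in the frame of stamp_block between 0.016 and 0.04 m) or (y of ball_saucer in the frame of drying_rack between -0.094 and -0.074 m and y of ball_stamp in the frame of stamp_block between 0.072 and 0.096 m)) and x of ball_stamp in the frame of stamp_block between -0.012 and 0.012 m and z of ball_stamp in the frame of stamp_block between 0.008 and 0.016 m and ((y of square_saucer in the frame of drying_rack between 0.074 and 0.094 m and y of square_stamp in the frame of stamp_block between -0.096 and -0.072 m) or (y of square_saucer in the frame of drying_rack between 0.018 and 0.038 m and y of square_stamp in the frame of stamp_block between -0.04 and -0.016 m) or (y of square_saucer in the frame of drying_rack between -0.038 and -0.018 m and y of square_stamp in the frame of stamp_block between 0.016 and 0.04 m) or (y of square_saucer in the frame of drying_rack between -0.094 and -0.074 m and y of square_stamp in the frame of stamp_block between 0.072 and 0.096 m)) and x of square_stamp in the frame of stamp_block between -0.012 and 0.012 m and z of square_stamp in the frame of stamp_block between 0.008 and 0.016 m and ((y of flat_saucer in the frame of drying_rack between 0.074 and 0.094 m and y of flat_stamp in the frame of stamp_block between -0.096 and -0.072 m) or (y of flat_saucer in the frame of drying_rack between 0.018 and 0.038 m and y of flat_stamp in the frame of stamp_block between -0.04 and -0.016 m) or (y of flat_saucer in the frame of drying_rack between -0.038 and -0.018 m and y of flat_stamp in the frame of stamp_block between 0.016 and 0.04 m) or (y of flat_saucer in the frame of drying_rack between -0.094 and -0.074 m and y of flat_stamp in the frame of stamp_block between 0.072 and 0.096 m)) and x of flat_stamp in the frame of stamp_block between -0.012 and 0.012 m and z of flat_stamp in the frame of stamp_block between 0.008 and 0.016 m); the robot touches nothing.
It also fails if it takes over 80 s, if anything falls off the work surface, if the arm or the gripper's body presses on something with over 40 N, if the wrist force passes 120 N, or if a joint passes its speed limit or range.

## Working session

There is one attempt and no reset: what is moved stays moved. The work goes in short steps, each a Python script; the robot and the scene stay as the last script left them, time stands still between calls to the robot, and variables do not carry over. Pictures are saved under pics/ and viewed, at most 14 in all, crops included, and the job is handed in when it is done.

```bash
mkdir -p pics; ls; python3 - <<'E'
from rig import manip
import cv2,numpy as np
for n in("top","scene"):
    c=manip.camera(n); cv2.imwrite(f"pics/{n}0.png",c["pixels"][:,:,::-1]); np.savez(f"{n}0.npz",**c)
    print(n,c["fx"],c["k1"],(-c["R"].T@c["t"]).round(3),c["R"].round(2).tolist())
print(manip.observe())
E
```

```text
pics
top 436.9277228414548 -0.027688159664800586 [ 0.373 -0.322  0.918] [[-0.02, -1.0, 0.0], [-1.0, 0.02, -0.06], [0.06, -0.0, -1.0]]
scene 487.10835782638384 -0.004113681881903291 [-0.013  0.185  0.553] [[-0.73, -0.69, 0.02], [-0.42, 0.42, -0.8], [0.54, -0.59, -0.59]]
{'t': 0.1, 'joints': array([71.5094021 , 18.43708417, -4.01512197, 83.16696203,  1.29473949,
       78.54126229, -3.26077628]), 'joint_velocities': array([ 0.02983158, -0.05702156, -0.00413702, -0.20223788,  0.09735253,
       -0.1034937 ,  0.04328483]), 'joint_torque': array([ 2.97240267e-04, -4.94875002e+01, -3.83919189e-01, -3.15211415e+01,
        1.29004239e-02,  7.44297547e-03,  2.92236336e-06]), 'tool_pos': array([ 0.21462466, -0.61307483,  0.24931536]), 'tcp_rot': array([-1.79899907e+02,  5.27878258e-03,  1.92989593e+01]), 'wrist_force': array([ 0.37461956,  0.11439072, -0.49990165]), 'moment': array([-0.00393355, -0.00869177, -0.00553848]), 'grasp_force': 0.0, 'gripper_width': 0.08526673802340655}
```

View pics/top0.png

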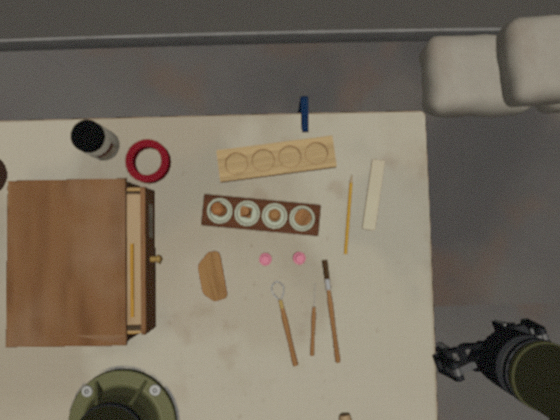

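View pics/scene0.png

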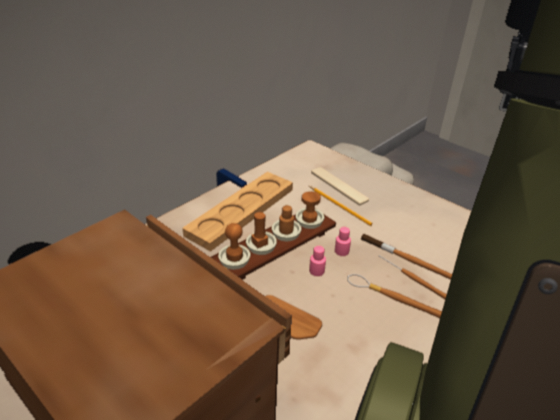

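Left to right (robot view, decreasing y): ball (220,210), square (247,211), plain (275,215), flat (302,217). The block, with its wells at cols 236/263/290/317 and rows about 155, is behind the rack. There are two pink decoys in front at (265,258) and (299,258).

```bash
cat > h.py <<'E'
import numpy as np,cv2
def rays(c,uv):
    K=np.array([[c["fx"],0,c["cx"]],[0,c["fy"],c["cy"]],[0,0,1.]])
    s=cv2.undistortPoints(np.float64(uv).reshape(-1,1,2),K,np.array([float(c["k1"]),0,0,0])).reshape(-1,2)
    return np.c_[s,np.ones(len(s))]@c["R"], -c["R"].T@c["t"]
def onplane(c,uv,z):
    d,o=rays(c,uv); return o+d*((z-o[2])/d[:,2])[:,None]
def rect(pts):
    """centre and yaw of the long (own y) axis, of xy points"""
    (cx,cy),_,_=r=cv2.minAreaRect(np.float32(pts*1000)); b=cv2.boxPoints(r)
    e=[b[1]-b[0],b[2]-b[1]]; L=[np.linalg.norm(v) for v in e]; v=e[int(np.argmax(L))]; v=v*np.sign(v[1])
    return np.array([cx,cy])/1000,np.degrees(np.arctan2(-v[0],v[1])),sorted(L)
def blob(m,near):
    n,l,s,ce=cv2.connectedComponentsWithStats(m.astype(np.uint8)); k=l[near[1],near[0]]
    return l==k
E
python3 - <<'E'
from h import *
c=dict(np.load("top0.npz")); p=c["pixels"]; hsv=cv2.cvtColor(p,cv2.COLOR_RGB2HSV)
for u,v in[(228,175),(250,150),(232,200),(260,228),(212,212),(237,213),(220,185),(243,128)]: print((u,v),p[v,u],hsv[v,u],c["range_z"][v,u])
for u,v in [(60,250),(157,259),(135,200),(140,161),(90,137)]: 
    d,o=rays(c,[(u,v)]); print((o+d*c["range_z"][v,u])[0].round(3))
cv2.imwrite("pics/crop.png",cv2.resize(p[120:270,190:350,::-1],None,fx=4.5,fy=4,interpolation=cv2.INTER_CUBIC))
E
```

```text
(228, 175) [168 144 104] [ 19  97 168] 0.9037641
(250, 150) [174 150 111] [ 19  92 174] 0.908355
(232, 200) [81 52 34] [ 11 148  81] 0.9041139
(260, 228) [84 60 39] [ 14 137  84] 0.8975124
(212, 212) [127 104  78] [ 16  98 127] 0.83907557
(237, 213) [143 141 124] [ 27  34 143] 0.89462817
(220, 185) [150 141 125] [ 19  42 150] 0.92256194
(243, 128) [162 156 136] [ 23  41 162] 0.93046963
[0.361 0.048 0.168]
[ 0.341 -0.109  0.13 ]
[ 0.452 -0.056  0.087]
[ 0.544 -0.039 -0.   ]
[0.575 0.028 0.093]
```

View pics/crop.png

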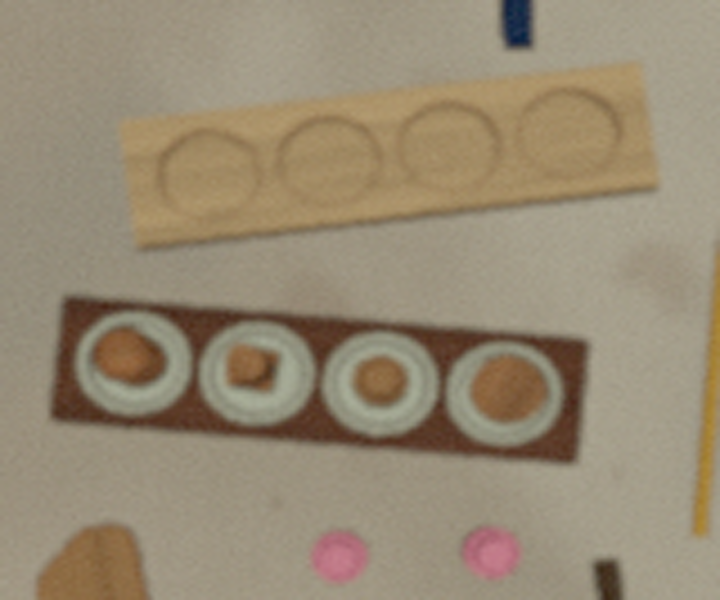

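The crop shows the block and rack outlines cleanly, with the stamps near their saucer centres. Next I fit the rectangles, then take a closer wrist view.

```bash
python3 - <<'E'
from h import *
from rig import manip
c=dict(np.load("top0.npz")); hsv=cv2.cvtColor(cv2.GaussianBlur(c["pixels"],(3,3),0),cv2.COLOR_RGB2HSV).astype(int)
box=np.zeros(hsv.shape[:2],bool); box[125:245,195:345]=1
for n,m,s in(("block",box&(hsv[...,1]>68)&(hsv[...,2]>120),(250,150)),("rack",box&(hsv[...,1]>75)&(hsv[...,2]<115),(232,200))):
    b=blob(m,s); v,u=np.nonzero(b); print(n,rect(onplane(c,np.c_[u,v],.02)[:,:2]))
for y in (-90,90):
  print(manip.ik([.47,-.32,.33],[180,0,y]))
manip.reach([.45,-.32,.33],[180,0,-90 if manip.ik([.45,-.32,.33],[180,0,-90]) is not None else 90])
manip.dwell(.3)
print(manip.observe()["tool_pos"],manip.observe()["t"],manip.observe()["joints"].round(0))
c=manip.camera("wrist"); np.savez("wrist0.npz",**c); cv2.imwrite("pics/wrist0.png",c["pixels"][:,:,::-1]); print((-c["R"].T@c["t"]).round(3))
E
```

```text
block (array([ 0.53852087, -0.32808417]), np.float32(6.150655), [np.float32(69.076096), np.float32(243.58693)])
rack (array([ 0.42275702, -0.29340005]), np.float32(-6.66419), [np.float32(64.68534), np.float32(241.1139)])
[  40.71419438    7.34087358  -10.15756651   87.5028838     1.29558655
   85.27127756 -149.46865267]
[ 54.82320628   8.40243126 -26.07869076  86.99822686   3.69470309
  85.45377625  28.69459478]
[ 0.44987637 -0.32019028  0.32988536] 2.5583 [  42.    5.  -10.   90.    1.   85. -148.]
[ 0.451 -0.391  0.456]
```

View pics/wrist0.png

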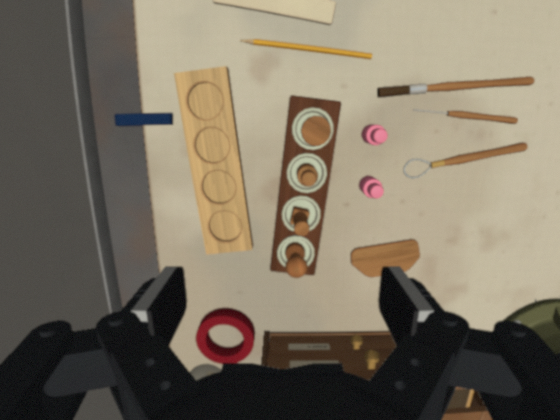

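The wrist view shows the four stamps at (297,265) ball, (300,220) square, (307,175) plain, (316,130) flat, and the block at (213,160). Next I refine positions using the range image and outlines in this view.

```bash
cat > meas.py <<'E'
from h import *
def measure(c,pred,box):
    v,u=np.mgrid[0:420,0:560]; uv=np.c_[u.ravel(),v.ravel()]
    d,o=rays(c,uv); P=(o+d*c["range_z"].ravel()[:,None])
    ok=(c["range_z"].ravel()>.05)&(np.abs(P[:,0]-box[0])<box[2])&(np.abs(P[:,1]-box[1])<box[3])
    return P[ok]
E
python3 - <<'E'
from meas import *
RC=np.array([.4228,-.2934]);RY=np.radians(-6.66)
for n in("wrist0","top0"):
    c=dict(np.load(n+".npz")); hsv=cv2.cvtColor(cv2.GaussianBlur(c["pixels"],(3,3),0),cv2.COLOR_RGB2HSV).astype(int)
    P=measure(c,None,(.48,-.31,.12,.16))
    print(n,"table z",np.median(P[P[:,2]<.01,2]))
    if n=="wrist0":
        print([ (p,hsv[p[1],p[0]].tolist()) for p in [(200,135),(240,240),(295,105),(310,270),(260,150),(293,255)]])
        box=np.zeros(hsv.shape[:2],bool); box[60:285,165:350]=1
        for nm,m,s in(("block",box&(hsv[...,1]>68)&(hsv[...,2]>120),(198,135)),("rack",box&(hsv[...,1]>75)&(hsv[...,2]<115),(295,105))):
            b=blob(m,s); v,u=np.nonzero(b); print(nm,rect(onplane(c,np.c_[u,v],.02)[:,:2]))
    for nm,y,h in(("ball",84,66),("square",28,60),("plain",-28,50),("flat",-84,50)):
        s=RC+np.array([-np.sin(RY),np.cos(RY)])*y/1000
        q=P[(np.hypot(*(P[:,:2]-s).T)<.024)]; t=q[q[:,2]>.025+h/1000-(.009 if nm=="ball" else .005)]
        ce,r=cv2.minEnclosingCircle(np.float32(t[:,:2]*1000))
        print(nm,s.round(4),len(t),t.mean(0).round(4),np.round(ce,1),round(r,1),"ztop",np.percentile(q[:,2],98).round(4))
E
```

```text
wrist0 table z 0.0020589637313651876
[((200, 135), [18, 110, 188]), ((240, 240), [18, 112, 201]), ((295, 105), [11, 141, 92]), ((310, 270), [10, 147, 87]), ((260, 150), [21, 51, 179]), ((293, 255), [13, 154, 71])]
block (array([ 0.53944354, -0.32687842]), np.float32(6.307747), [np.float32(70.191895), np.float32(246.54337)])
rack (array([ 0.42322794, -0.29328201]), np.float32(-6.507014), [np.float32(64.45698), np.float32(241.36401)])
ball [ 0.4325 -0.21  ] 351 [ 0.4335 -0.214   0.0887] [ 433.2 -211.4] 13.7 ztop 0.0929
square [ 0.426  -0.2656] 200 [ 0.4281 -0.2646  0.0865] [ 428.  -263.9] 9.2 ztop 0.0878
plain [ 0.4196 -0.3212] 12377 [ 0.4171 -0.3311  0.3778] [ 419.4 -321.6] 24.0 ztop 0.4098
flat [ 0.4131 -0.3768] 707 [ 0.4136 -0.3764  0.0768] [ 413.7 -376.2] 17.0 ztop 0.0785
top0 table z -0.0005907370542523882
ball [ 0.4325 -0.21  ] 130 [ 0.4328 -0.213   0.0869] [ 432.7 -211.9] 12.7 ztop 0.0907
square [ 0.426  -0.2656] 70 [ 0.4273 -0.2647  0.0844] [ 427.5 -265.1] 9.2 ztop 0.0858
plain [ 0.4196 -0.3212] 67 [ 0.419  -0.3219  0.0739] [ 419.1 -322.1] 8.8 ztop 0.0756
flat [ 0.4131 -0.3768] 233 [ 0.4119 -0.3766  0.0742] [ 411.9 -376.6] 16.7 ztop 0.0772
```

```bash
cat > go.py <<'E'
import numpy as np
from rig import manip
B=np.array([.5397,-.3275]);BY=np.radians(6.2)
S={"ball":((.433,-.212),48,-84),"square":((.4277,-.2645),50,-28),"plain":((.4193,-.322),30,28),"flat":((.4128,-.3764),42,84)}
def put(n):
    (x,y),h,wy=S[n]; h/=1000; a=[180,0,90-6.6]; b=[180,0,90+6.2]
    w=B+np.array([-np.sin(BY),np.cos(BY)])*wy/1000; zg=.025+h; zp=.0135+h; hi=.175
    manip.set_gripper(.06)
    manip.reach([x,y,hi],a); manip.move_l([x,y,zg],.1)
    manip.set_gripper(.005,25); o=manip.observe(); print(n,"grip",round(o["gripper_width"],4),o["grasp_force"],o["tool_pos"].round(4))
    manip.move_l([x,y,hi],.2); manip.reach([*w,hi],b)
    print(" held",round(manip.observe()["gripper_width"],4))
    manip.move_l([*w,zp+.03],.2); manip.move_l([*w,zp],.04); manip.dwell(.2); o=manip.observe(); print(" force",o["wrist_force"].round(1),o["tool_pos"].round(4))
    manip.set_gripper(.06); manip.move_l([*w,hi],.2); print(" t",manip.observe()["t"])
E
python3 - <<'E'
from go import *
import cv2
put("flat")
c=manip.camera("top"); np.savez("top1.npz",**c)
p=c["pixels"][115:250,190:350,::-1]
c=manip.camera("wrist"); q=cv2.resize(c["pixels"][:,:,::-1],(480,360))
cv2.imwrite("pics/a1.png",q); cv2.imwrite("pics/a2.png",cv2.resize(p,None,fx=4,fy=4))
E
```

```text
flat grip 0.0329 24.711851477622986 [ 0.4131 -0.3768  0.0677]
 held 0.0329
 force [-0.9  1.1 -0.6] [ 0.5308 -0.244   0.0557]
 t 11.4583
```

View pics/a1.png

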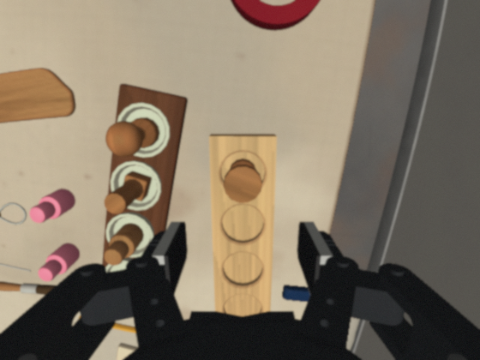

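The flat stamp stands upright in the leftmost well, at about (243,170). I'll carry on with the other three.

```bash
python3 - <<'E'
from go import *
import cv2
from meas import measure
for n in("plain","square","ball"): put(n)
manip.reach([.45,-.40,.36],[180,0,90]); manip.dwell(.2)
c=manip.camera("wrist"); cv2.imwrite("pics/b1.png",c["pixels"][:,:,::-1])
c=manip.camera("top"); cv2.imwrite("pics/b2.png",cv2.resize(c["pixels"][100:260,180:350,::-1],None,fx=3.6,fy=3.6))
P=measure(c,None,(.53,-.33,.07,.16))
for n,h in dict(ball=66,square=60,plain=50,flat=50).items():
    w=B+np.array([-np.sin(BY),np.cos(BY)])*S[n][2]/1000
    q=P[np.hypot(*(P[:,:2]-w).T)<.026]; t=q[q[:,2]>.012+h/1000-(.01 if n=="ball" else .006)]
    if len(t): print(n,w.round(4),len(t),np.round(cv2.minEnclosingCircle(np.float32(t[:,:2]*1000)),1) if 0 else cv2.minEnclosingCircle(np.float32(t[:,:2]*1000)),np.percentile(q[:,2],98).round(4))
print(manip.observe()["t"])
E
```

```text
plain grip 0.0247 24.604371786117554 [ 0.4196 -0.3223  0.0555]
 held 0.0252
 force [ 0.4 -0.3 -0.6] [ 0.5368 -0.2998  0.0437]
 t 18.425
square grip 0.0174 24.403790326905437 [ 0.4278 -0.2647  0.0754]
 held 0.0177
 force [-0.   0.4  0.3] [ 0.5429 -0.3554  0.0637]
 t 24.9167
ball grip 0.0267 24.478852450847626 [ 0.4333 -0.2123  0.0736]
 held 0.0262
 force [ 0.4  0.1 -1. ] [ 0.5489 -0.411   0.0616]
 t 31.8333
plain [ 0.5367 -0.2997] 66 ((536.3428344726562, -299.64111328125), 8.990203857421875) 0.0623
flat [ 0.5306 -0.244 ] 227 ((529.5455322265625, -244.3175811767578), 16.939950942993164) 0.0638
32.9833
```

View pics/b2.png

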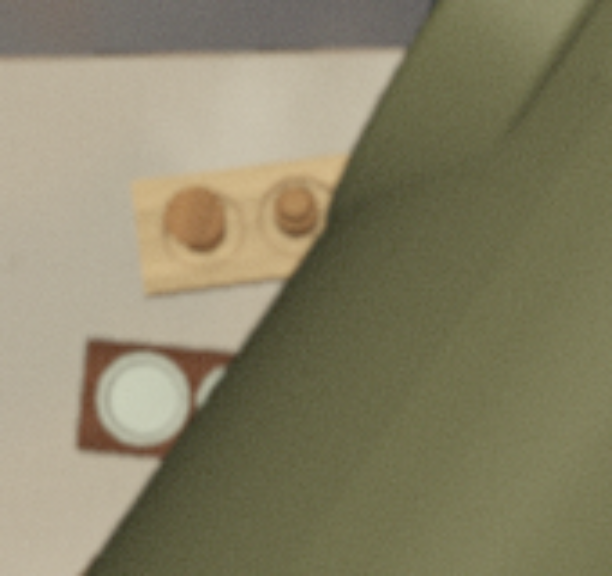

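View pics/b1.png

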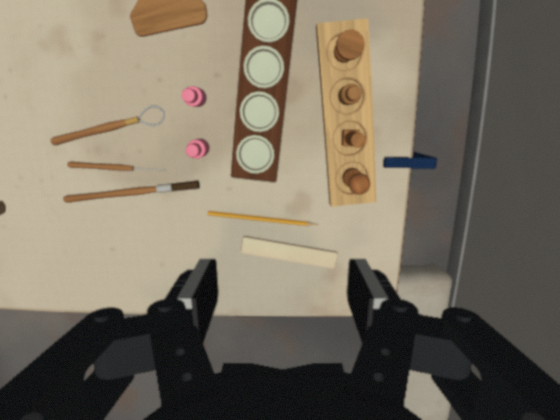

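All four wells are filled in mirrored order and the saucers are empty. The arm hides the right wells from the top camera, so I'll move it clear and check that the ball and square stamps are upright.

```bash
python3 - <<'E'
from go import *
import cv2
from meas import measure
manip.goto_joints([71.511,18.392,-4.016,83.108,1.295,78.541,-3.26]); manip.dwell(.2)
c=manip.camera("top"); cv2.imwrite("pics/c.png",cv2.resize(c["pixels"][120:250,190:350,::-1],None,fx=4.5,fy=4.5,interpolation=2))
P=measure(c,None,(.53,-.33,.07,.16))
for n,h in dict(ball=66,square=60,plain=50,flat=50).items():
    w=B+np.array([-np.sin(BY),np.cos(BY)])*S[n][2]/1000
    q=P[np.hypot(*(P[:,:2]-w).T)<.026]; t=q[q[:,2]>.012+h/1000-(.01 if n=="ball" else .006)]
    print(n,w.round(4),len(t),cv2.minEnclosingCircle(np.float32(t[:,:2]*1000)),np.percentile(q[:,2],98).round(4))
print(manip.observe()["t"])
E
```

```text
ball [ 0.5488 -0.411 ] 135 ((547.0195922851562, -411.3158264160156), 13.467839241027832) 0.0776
square [ 0.5427 -0.3553] 69 ((541.1063232421875, -355.66900634765625), 8.881315231323242) 0.0733
plain [ 0.5367 -0.2997] 64 ((536.34521484375, -300.46417236328125), 8.92840576171875) 0.0622
flat [ 0.5306 -0.244 ] 229 ((529.6715698242188, -244.55442810058594), 16.937583923339844) 0.0639
34.5
```

View pics/c.png

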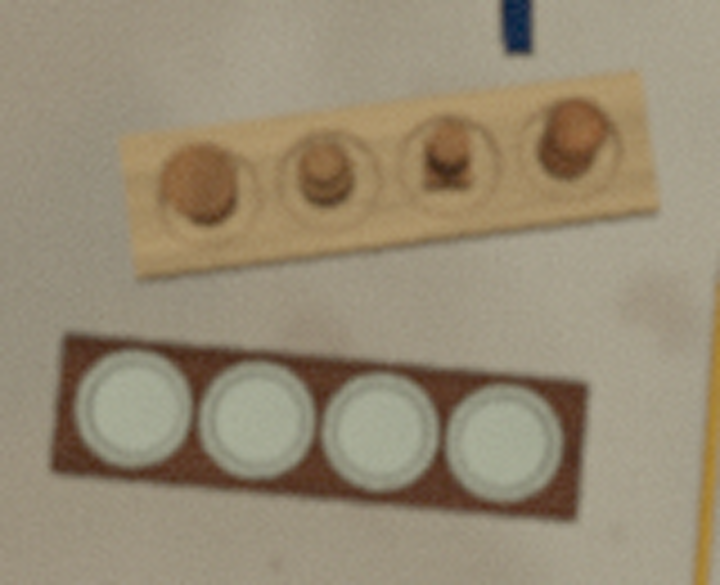

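The picture shows all four stamps upright in their wells: flat (200,185), plain (326,175), square (447,155), ball (570,140). Measured tops are within about 2 mm of the well centres, at the expected heights.

```bash
python3 -c "
from rig import manip
print(manip.job_done())"
```

```text
the job is handed in; nothing more can be done
None
```

The four stamps now stand upright and released in the mirrored wells (left to right: flat, plain, square, ball), and I handed the job in at about 35 s; it returned no verdict.

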